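# Collapse the empty handpiece post after a treatment

## Task

The treatment is over and the empty telescoping post, the one topped by a plain flat disc, has to be packed away. Collapse it: first push its thin innermost tube fully home into the middle tube, then push the middle tube fully home into the outer one. Leave the other post, which carries a handpiece in its forked cradle, standing as it is.

Things in the scene. Friction and masses are not known exactly. Their poses are not given: they have to be found in the camera images.
- cap_top (a point): Centre of the upper face of the flat white disc (48 mm across, 12 mm thick) on top of the empty upright post; z up. The post's foot, a white disc 110 mm across, is fixed to the counter. This point is 269 mm above the counter with all tubes drawn out and 129 mm with both home. Pressing down on the disc moves the inner tube until it is home, then the middle tube. Tubes stay where left.
- post_inner (a joint): How far the empty post's inner tube (steel, 18 mm across, carries the disc) is pushed down into the middle tube, in m: 0 is drawn out, 0.070 fully home, the disc resting on the middle tube's collar. Slides at about 3 N.
- post_middle (a joint): How far the empty post's middle tube (aluminium, 32 mm across, with a collar 40 mm across and 12 mm high at its top) is pushed down into the white outer tube (46 mm across, rim 105 mm above the counter), in m: 0 is drawn out, 0.070 fully home, the collar resting on the outer rim. Stiffer: slides at about 8 N.
- cradle (a point): Centre of the forked cradle on the other post, to be left alone. A white handpiece (133 mm long, 29 mm across) lies level in it along the point's x axis; z up. That post is of the same build, its tubes slide too, and it stands fully drawn out: this point 279 mm, its highest point 296 mm above the counter.

How it is judged:
By the outcome, as a careful person would: the job done as asked, in the order asked, and still so for the second after the job is handed in, with the robot touching nothing.
It also fails if it takes over 35 s, if anything falls off the work surface, if the arm or the gripper's body presses on something with over 40 N, if the wrist force passes 120 N, or if a joint passes its speed limit or range.

## Robot

A 7-joint arm with a two-finger parallel gripper is mounted at the origin on the work surface. World frame = base frame: x ahead of the robot, y to its left, z up, the work surface at z = 0. Lengths are in m, angles in rad, forces in N, time in s.
With the tool pointing down it reaches from about 0.4 to 0.85 m from the base axis. Payload 10.4 kg.
Tool frame: the origin (TCP) lies midway between the tips of the shut fingers; the grasp point (between the pads) lies 19 mm behind it; x points along the fingers, z is the direction in which the jaws open and shut, and the axes are right-handed (so a half turn about x gives the same grasp; the last joint's range is limited). The gripper opens to 87 mm and grips with 3 to 60 N. Pads are 19 mm wide; open, the fingers measure 117 mm over their backs; the gripper's body (75 mm by 190 mm) begins 51 mm behind the grasp point.
Start: joints at [-1.216, 0.332, -0.065, 1.46, 0.022, 1.35, -0.088], TCP at [0.231, 0.581, 0.203] pointing down, gripper open.
Joint ranges: [-2.6, 2.6], [-0.5, 2.12], [-1.47, 1.34], [0.16, 2.42], [-1.27, 4.41], [0.06, 2.06], [-2.6, 2.6]. Speed limits (rad/s): [2.22, 2.22, 2.79, 2.79, 3.14, 3.14, 3.14].

## Interface

Orientations are given as a unit quaternion [x, y, z, w].
In Python, from bench import read_state, camera, camera_params, close_job gives the robot as it stands.
- The arm moves only by the tool arm_command, never from a script. Its argument "targets" is a list of rows, each a list of 7 numbers: the closure in counts, from 0 (fully open) to 255 (shut), then the shift along the tool's x, y, z in mm, then the turn, a rotation vector about the tool's x, y, z in rad. A call has 1 to 10 rows; each row is the pose to reach, as a shift and turn from the pose commanded when the call began, along the tool's axes at that moment; what a row does not reach only later rows make up. A row lasts 1/10 s, in which the tool goes at most 50 mm and 8.59 degrees, less where a joint would pass 70% of its speed; a pose out of reach is approached as far as the arm can. A call with a gripper value outside its range is refused whole. The fingers move at their own pace and stop on an object; "newtons" is the grip in N (left out, the last holds). Time passes only in rows, so rows that repeat a pose let the fingers close. It gives the time, the measured TCP pose, the force and the opening at its end, in the units of the state.
- read_state(): the state, without advancing time (a new reading comes with each control period).
- camera(name): name is "side" or "top"; returns the picture (384x512x3 uint8, red, green, blue); there is no depth.
- camera_params(name): a dict with "intrinsics" (3x3 intrinsics, pixels), "dist" ([k1, k2, p1, p2, k3] as OpenCV has them; the pictures are not rectified), "xyz" and "orientation" of the camera in the world. Camera axes: x right, y down, z forward; pixel columns grow to the right and rows downward; lengths in m; the calibration is good to about 2 mm. A picture is of the moment at which its call begins. camera_params takes no time and is no camera call.
- close_job(): hands the job in, once; it reports no verdict.
The state is a dict: "time": time; "joint_positions": joint angles; "joint_vel": joint speeds; "joint_torque": joint torques, N m; "ee_pos": TCP position; "eef_rot": TCP orientation; "ft_force": force on the tool from outside, world axes, zero at the start; "torque": the same for the moment, N m; "width": finger opening in m.
Only numpy, scipy, OpenCV 4.12 (cv2) and the standard library are available. Lean on these libraries where they do the work, as an engineer would, in place of code of your own. Each camera call takes 0.05 s, during which the arm holds its last target.

## Working session

There is one attempt and no reset: what is moved stays moved. The work goes in short steps, Python scripts to look and compute and a tool call to move; the robot and the scene stay as the last step left them, time stands still between calls to the robot, and variables do not carry over. Pictures are saved under pics/ and viewed, and the job is handed in when it is done.

Besides the shell and the picture viewer there is one more tool, called by a JSON object that holds its "op" and its "data". arm_command: Moves the arm, as the interface text tells. Its arguments: {"type":"object","properties":{"targets":{"type":"array"},"newtons":{"type":"number"}},"required":["targets"]}

```bash
mkdir -p pics; python3 - <<'E'
from bench import *
import cv2
for n in("side","top"):
    cv2.imwrite(f"pics/{n}0.png",camera(n)[:,:,::-1]); print(n,camera_params(n))
s=read_state()
for k,v in s.items(): print(k,v)
E
```

```text
side {'intrinsics': array([[373.6002841 ,   0.        , 257.82456309],
       [  0.        , 373.6002841 , 186.46935319],
       [  0.        ,   0.        ,   1.        ]]), 'dist': array([-0.07397385,  0.        ,  0.        ,  0.        ,  0.        ]), 'xyz': array([ 0.43414924, -0.5467438 ,  0.61746849]), 'orientation': array([ 0.86777283, -0.10959171,  0.04814386, -0.4823299 ])}
top {'intrinsics': array([[433.66992471,   0.        , 254.1334877 ],
       [  0.        , 433.66992471, 195.6781397 ],
       [  0.        ,   0.        ,   1.        ]]), 'dist': array([0.03797087, 0.        , 0.        , 0.        , 0.        ]), 'xyz': array([0.47261508, 0.00836533, 1.00088296]), 'orientation': array([-0.70219336,  0.71130595, -0.02081075,  0.02313526])}
time 0.1
joint_positions [-1.21558368  0.33277702 -0.0647055   1.46086155  0.02158634  1.34992048
 -0.08853871]
joint_vel [ 0.00071392  0.00054562  0.00110053 -0.00293667  0.00095909  0.00139267
  0.00036858]
joint_torque [ 1.27595737e-03 -6.24542928e+01  2.45351857e-02 -3.90720928e+01
 -6.14206656e-02  3.66803468e-02  4.23802271e-05]
ee_pos [0.2304119  0.58056749 0.20185129]
eef_rot [-0.39747292  0.58536371  0.39694226  0.58463787]
ft_force [-0.05959014  0.21453674 -0.41701416]
torque [ 0.04036198  0.00745044 -0.03374633]
width 0.08715217053069013
```

View pics/side0.png

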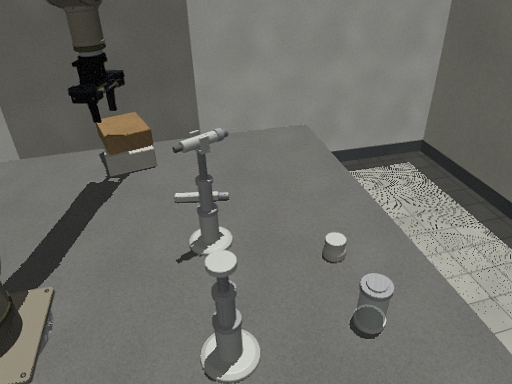

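View pics/top0.png

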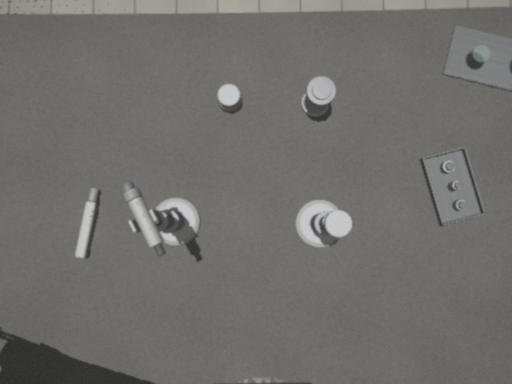

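The side view shows the empty post's disc at about (221,262), with the foot at (230,354). In the top view the disc is at (337,223) and the foot at (318,223). The handpiece post is at about (203,142) in the side view and (143,218) in the top view.

```bash
cat > h.py <<'E'
import numpy as np, cv2
from bench import *
from scipy.spatial.transform import Rotation as R
def ray(n,uv):
    p=camera_params(n); q=cv2.undistortPoints(np.array([[uv]],float),p["intrinsics"],p["dist"])[0,0]
    return p["xyz"],R.from_quat(p["orientation"]).as_matrix()@np.r_[q,1]
def plane(n,uv,z):
    o,d=ray(n,uv); return o+d*(z-o[2])/d[2]
def tri(a,b):
    (o,d),(p,e)=ray("side",a),ray("top",b)
    t,s=np.linalg.lstsq(np.c_[d,-e],p-o,rcond=None)[0]; x,y=o+t*d,p+s*e
    return (x+y)/2,np.linalg.norm(x-y)
def proj(n,P):
    p=camera_params(n); M=R.from_quat(p["orientation"]).as_matrix().T
    return cv2.projectPoints(np.atleast_2d(P).astype(float),cv2.Rodrigues(M)[0],-M@p["xyz"],p["intrinsics"],p["dist"])[0][:,0]
E
python3 - <<'E'
from h import *
for n,box in(("side",(195,240,245,290)),("top",(312,200,360,245))):
    im=cv2.imread(f"pics/{n}0.png"); g=im.min(2); x0,y0,x1,y1=box
    for th in(150,170,190,200,210):
        m=(g[y0:y1,x0:x1]>th).astype(np.uint8)
        c=max(cv2.findContours(m,0,cv2.CHAIN_APPROX_NONE)[0],key=cv2.contourArea)
        (u,v),ax,an=cv2.fitEllipse(c); print(n,th,u+x0,v+y0,ax,plane(n,(u+x0,v+y0),.269).round(4),cv2.boundingRect(c))
    s=im[y0-10:y1+10,x0-10:x1+10]; cv2.imwrite(f"pics/z{n}.png",cv2.resize(s,None,fx=7,fy=7,interpolation=cv2.INTER_NEAREST))
print(tri((203,142),(145,218)))
print([plane("top",p,.279) for p in((128,184),(160,252))])
print(plane("top",(318,223),0.01),plane("top",(176,221),.01))
s=read_state(); M=R.from_quat(s["eef_rot"]).as_matrix(); print(M.round(3))
E
```

```text
side 150 219.84715270996094 256.40092277526855 (30.354909896850586, 32.323455810546875) [ 0.4662 -0.1639  0.269 ] (9, 0, 33, 32)
side 170 219.79701232910156 256.3971633911133 (29.2453556060791, 31.879384994506836) [ 0.4661 -0.1639  0.269 ] (9, 0, 32, 32)
side 190 219.79928398132324 256.8478603363037 (28.21849250793457, 30.17824363708496) [ 0.466  -0.1648  0.269 ] (10, 0, 31, 31)
side 200 214.08885765075684 246.53632640838623 (3.7600913047790527, 14.138190269470215) [ 0.4615 -0.1417  0.269 ] (12, 5, 15, 5)Traceback (most recent call last):
  File "<stdin>", line 6, in <module>
ValueError: max() iterable argument is empty
```

```bash
python3 - <<'E'
from h import *
for n,box in(("side",(200,252,242,280)),("top",(320,203,360,243))):
    im=cv2.imread(f"pics/{n}0.png"); g=im.min(2); x0,y0,x1,y1=box
    for th in(150,170,180,190):
        m=(g[y0:y1,x0:x1]>th).astype(np.uint8)
        cs=cv2.findContours(m,0,cv2.CHAIN_APPROX_NONE)[0]
        if not cs: continue
        c=max(cs,key=cv2.contourArea)
        if len(c)<8: continue
        (u,v),ax,an=cv2.fitEllipse(c); print(n,th,u+x0,v+y0,ax,plane(n,(u+x0,v+y0),.269).round(4),cv2.boundingRect(c))
    s=im[y0-10:y1+10,x0-10:x1+10]; cv2.imwrite(f"pics/z{n}.png",cv2.resize(s,None,fx=7,fy=7,interpolation=cv2.INTER_NEAREST))
print(tri((203,142),(145,218)))
print([plane("top",p,.279) for p in((128,184),(160,252))])
print(plane("top",(318,223),0.01),plane("top",(176,221),.01))
s=read_state(); M=R.from_quat(s["eef_rot"]).as_matrix(); print(M.round(3))
E
```

```text
side 150 219.51212692260742 260.7712736129761 (20.56302261352539, 33.20832443237305) [ 0.4644 -0.1723  0.269 ] (4, 0, 33, 20)
side 170 219.4482364654541 260.60125064849854 (20.385005950927734, 32.3867301940918) [ 0.4644 -0.172   0.269 ] (4, 0, 32, 20)
side 180 219.8513126373291 260.69744205474854 (20.012489318847656, 30.70745277404785) [ 0.4649 -0.1723  0.269 ] (5, 0, 31, 20)
side 190 220.3096752166748 260.8345031738281 (18.864553451538086, 29.857749938964844) [ 0.4655 -0.1727  0.269 ] (6, 0, 30, 19)
top 150 335.943058013916 220.05935096740723 (23.684898376464844, 39.205379486083984) [ 0.4753 -0.1265  0.269 ] (0, 0, 32, 34)
top 170 335.9139928817749 220.4720573425293 (22.978195190429688, 38.15232849121094) [ 0.4746 -0.1265  0.269 ] (0, 0, 32, 34)
top 180 335.6175060272217 220.71592140197754 (22.134904861450195, 36.660499572753906) [ 0.4742 -0.126   0.269 ] (0, 0, 31, 33)
top 190 338.2696285247803 223.04663467407227 (22.819091796875, 23.45962905883789) [ 0.4703 -0.1303  0.269 ] (7, 8, 24, 25)
(array([0.48394679, 0.19268116, 0.27626218]), np.float64(0.002232833143250724))
[array([0.53979822, 0.22045594, 0.279     ]), array([0.42637673, 0.1671213 , 0.279     ])]
[ 0.47008996 -0.13338225  0.01      ] [0.47879677 0.19005645 0.01      ]
[[-0.    -0.929  0.369]
 [-0.001  0.369  0.929]
 [-1.    -0.    -0.001]]
```

View pics/zside.png

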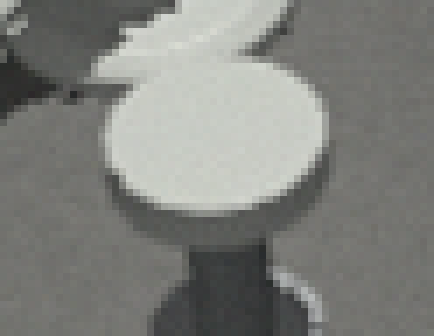

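View pics/ztop.png

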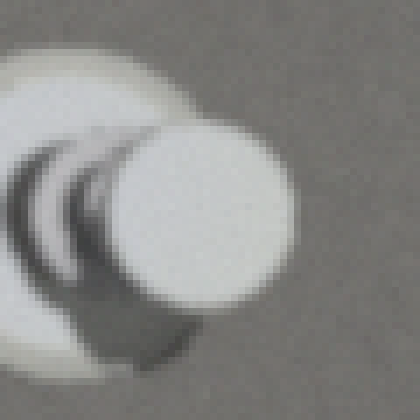

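```bash
python3 - <<'E'
from h import *
P,e=tri((220.9,260.9),(338.1,223.0)); print(P,e)
for z in(.2,.22,.23,.24): print(z,plane("side",(220.9,260.9),z),plane("top",(338.1,223),z))
# sizes
for z in (.129,.199,.234,.269): print(z,np.ptp(proj("side",[[P[0]+.024*np.cos(a),P[1]+.024*np.sin(a),z] for a in np.linspace(0,6.28,90)]),axis=0),np.ptp(proj("top",[[P[0]+.024*np.cos(a),P[1]+.024*np.sin(a),z] for a in np.linspace(0,6.28,90)]),axis=0))
x,y=P[:2]
for z in(0,.105,.175,.187,.257,.269): print(z,proj("side",[x,y,z]))
E
python3 - <<'E'
import cv2
im=cv2.imread('pics/side0.png')[235:384,185:285]; cv2.imwrite('pics/zs2.png',cv2.resize(im,None,fx=4,fy=4,interpolation=cv2.INTER_CUBIC))
E
```

```text
[ 0.46979842 -0.13644619  0.23486367] 0.0008877781800836758
0.2 [ 0.47256341 -0.09902847  0.2       ] [ 0.47013296 -0.14307283  0.2       ]
0.22 [ 0.47072307 -0.12047753  0.22      ] [ 0.47019495 -0.13929105  0.22      ]
0.23 [ 0.4698029  -0.13120206  0.23      ] [ 0.47022594 -0.13740016  0.23      ]
0.24 [ 0.46888273 -0.14192659  0.24      ] [ 0.47025693 -0.13550927  0.24      ]
0.129 [29.39887341 23.42601195] [24.03218245 24.01948589]
0.199 [31.44229986 23.03981384] [26.1491808  26.12326814]
0.234 [32.55942495 22.67632109] [27.35457058 27.31988672]
0.269 [33.74677451 22.1689886 ] [28.6769655  28.63156927]
0 [[231.18371396 355.07889136]]
0.105 [[227.20929379 318.09538595]]
0.175 [[224.14085671 289.06759708]]
0.187 [[223.57621217 283.68109733]]
0.257 [[220.02960783 249.5274073 ]]
0.269 [[219.37508034 243.16351652]]
```

View pics/zs2.png

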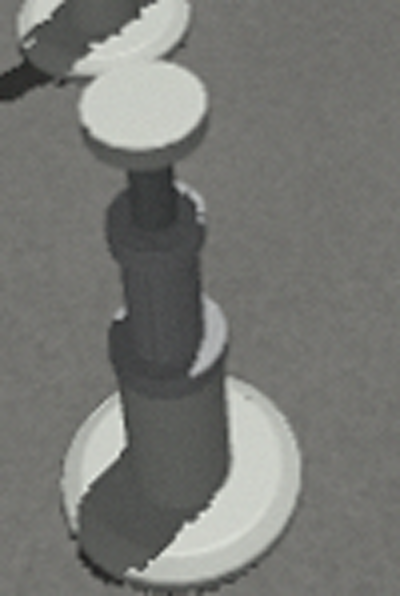

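The two views triangulate the disc top to (0.470, -0.136, 0.235). The post is therefore already partly pushed in, by about 34 mm, and the collar near row 288 suggests most of that is in the inner tube. I'll lift, then travel high over the handpiece.

{"op": "arm_command", "data": {"targets": [[255,-50,0,0,0,0,0],[255,-100,0,0,0,0,0],[255,-150,0,0,0,0,0],[255,-200,0,0,0,0,0],[255,-220,-36,-27,0,0,0],[255,-220,-72,-54,0,0,0],[255,-220,-108,-81,0,0,0],[255,-220,-144,-108,0,0,0],[255,-220,-180,-135,0,0,0],[255,-220,-216,-162,0,0,0]], "newtons": 20}}

```text
time: 1.1
ee_pos: [0.3722, 0.3488, 0.4223]
eef_rot: [-0.397, 0.585, 0.397, 0.585]
ft_force: [0.8, 0.3, -0.4]
width: 0.0147
```

```bash
python3 - <<'E'
from h import *
s=read_state(); 
for k in("time","ee_pos","eef_rot","joint_positions","ft_force","width"): print(k,s[k])
M=R.from_quat(s["eef_rot"]).as_matrix()
for W in((.46,.08,.42),(.470,-.1365,.30)): print((M.T@(np.array(W)-s["ee_pos"])*1000).round(1))
E
```

```text
time 1.1
ee_pos [0.37216031 0.34882708 0.42233228]
eef_rot [-0.39713514  0.58512012  0.39724826  0.58490337]
joint_positions [-0.93691785  0.05414677  0.10051223  1.33647247 -0.00575258  1.75150295
  0.3553275 ]
ft_force [ 0.77919577  0.33718204 -0.44601994]
width 0.01465986532245489
[   2.3 -180.8 -217.5]
[ 122.3 -270.  -415. ]
```

{"op": "arm_command", "data": {"targets": [[255,0,-30,-36,0,0,0],[255,0,-60,-72,0,0,0],[255,0,-90,-108,0,0,0],[255,0,-120,-144,0,0,0],[255,0,-150,-180,0,0,0],[255,0,-180,-217,0,0,0],[255,0,-200,-260,0,0,0],[255,0,-220,-304,0,0,0],[255,0,-240,-348,0,0,0],[255,0,-258,-390,0,0,0]]}}

```text
time: 2.1
ee_pos: [0.467, -0.1092, 0.4224]
eef_rot: [-0.397, 0.585, 0.397, 0.585]
ft_force: [0.9, 0.6, -0.2]
width: 0.0008
```

```bash
cat > st.py <<'E'
from h import *
s=read_state(); 
for k in("time","ee_pos","eef_rot","joint_positions","ft_force","torque","width"): print(k,np.round(s[k],4))
M=R.from_quat(s["eef_rot"]).as_matrix()
for W in((.470,-.1365,.26),(.470,-.1365,.235)): print((M.T@(np.array(W)-s["ee_pos"])*1000).round(1))
E
python3 st.py
```

```text
time 2.1
ee_pos [ 0.467  -0.1092  0.4224]
eef_rot [-0.397   0.585   0.3972  0.5851]
joint_positions [-0.4974 -0.0494  0.6091  1.4292  0.0284  1.7528  1.3089]
ft_force [ 0.8884  0.6484 -0.1932]
torque [-0.0125 -0.0879 -0.0109]
width 0.0008
[162.4 -12.9 -24.3]
[187.4 -12.9 -24.3]
```

{"op": "arm_command", "data": {"targets": [[255,5,-13,-24,0,0,0],[255,45,-13,-24,0,0,0],[255,85,-13,-24,0,0,0],[255,120,-13,-24,0,0,0],[255,145,-13,-24,0,0,0],[255,160,-13,-24,0,0,0],[255,165,-13,-24,0,0,0],[255,165,-13,-24,0,0,0]]}}

```text
time: 2.9
ee_pos: [0.4704, -0.134, 0.2573]
eef_rot: [-0.397, 0.585, 0.397, 0.585]
ft_force: [-0.4, -0.3, 0.2]
width: 0.0005
```

```bash
python3 st.py; python3 - <<'E'
from h import *
a=camera("side")[:,:,::-1]; b=camera("top")[:,:,::-1]
cv2.imwrite("pics/a1.png",np.hstack([cv2.resize(a[200:384,150:310],None,fx=3,fy=3),cv2.resize(b[150:300,250:400],(552,552))[:,:320]]))
E
```

```text
time 2.9
ee_pos [ 0.4704 -0.134   0.2573]
eef_rot [-0.397   0.5853  0.3974  0.5847]
joint_positions [-0.4628 -0.0273  0.6435  1.7506  0.0167  1.4137  1.3708]
ft_force [-0.4426 -0.3413  0.1711]
torque [ 0.0803 -0.0289 -0.0275]
width 0.0005
[-2.7 -0.5 -2.4]
[22.3 -0.5 -2.4]
```

View pics/a1.png

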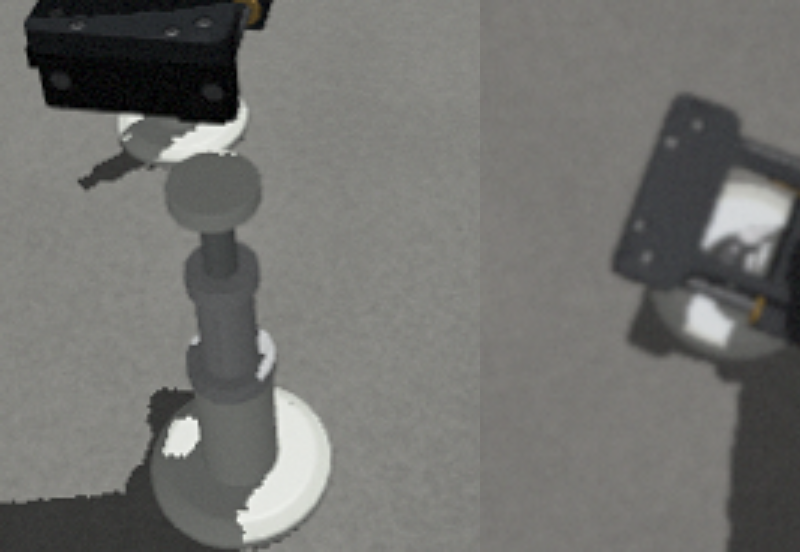

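```bash
python3 - <<'E'
from h import *
a=camera("side")[:,:,::-1].copy(); b=camera("top")[:,:,::-1].copy()
for P in([.4704,-.134,.2573],[.435,-.222,.327],[.506,-.046,.327]): 
    for n,i in(("side",a),("top",b)):
        p=proj(n,P)[0]; print(n,p); cv2.circle(i,tuple(int(x) for x in p),2,(0,0,255),-1)
cv2.imwrite("pics/a2.png",np.hstack([a[100:384,80:400],b[100:384,150:470]]))
E
```

```text
side [220.16386406 248.20286716]
top [339.13407996 222.93523227]
side [196.58852727 257.09164005]
top [406.01447792 245.40963667]
side [230.67919561 173.72873757]
top [290.4174841  200.70886093]
```

View pics/a2.png

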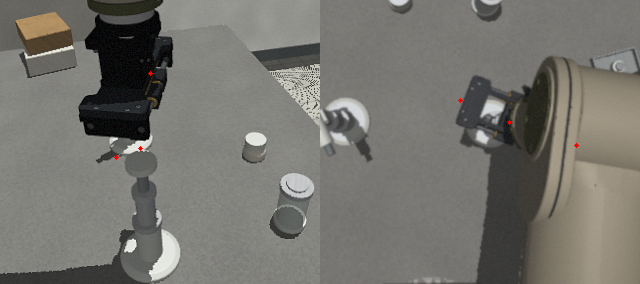

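```bash
python3 - <<'E'
from h import *
a=camera("side")[:,:,::-1].copy()
c=cv2.resize(a[205:290,170:270],None,fx=7,fy=7,interpolation=cv2.INTER_NEAREST); c=(255*(c/255.)**.5).astype(np.uint8)
cv2.imwrite("pics/a3.png",c)
E
```

```text
(no output)
```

View pics/a3.png

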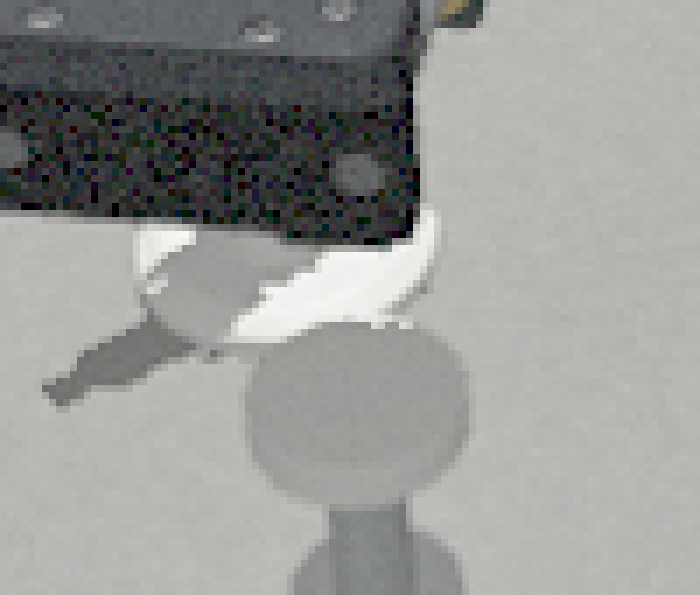

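The fingertips ought to show near (220,248), but only the other post's foot shows there. I'll check the TCP against the start picture.

```bash
python3 - <<'E'
from h import *
a=cv2.imread("pics/side0.png")
q=[-0.39747292,0.58536371,0.39694226,0.58463787];M=R.from_quat(q).as_matrix();T=np.array([.2304,.5806,.2019])
col=[(0,0,255),(0,255,0),(255,0,0)]
x0,y0=60,40
c=cv2.resize(a[y0:150,x0:160],None,fx=7,fy=7,interpolation=cv2.INTER_NEAREST); c=(255*(c/255.)**.5).astype(np.uint8)
for k,off in enumerate((0,.0435,-.0435)):
  for xb in(0,-.019,-.07):
    p=proj("side",T+M@[xb,0,off])[0]; print(off,xb,p); cv2.circle(c,tuple(int((v-o+.5)*7) for v,o in zip(p,(x0,y0))),4,col[k],-1)
cv2.imwrite("pics/a4.png",c)
E
```

```text
0 0 [107.24188254 122.27352676]
0 -0.019 [105.83666006 116.36041593]
0 -0.07 [101.9803849  100.00503059]
0.0435 0 [113.84572012 116.9281798 ]
0.0435 -0.019 [112.54143849 111.15827929]
0.0435 -0.07 [108.9651264   95.21645112]
-0.0435 0 [100.21509223 127.97805403]
-0.0435 -0.019 [ 98.69821902 121.91604949]
-0.0435 -0.07 [ 94.53186964 105.12918664]
```

View pics/a4.png

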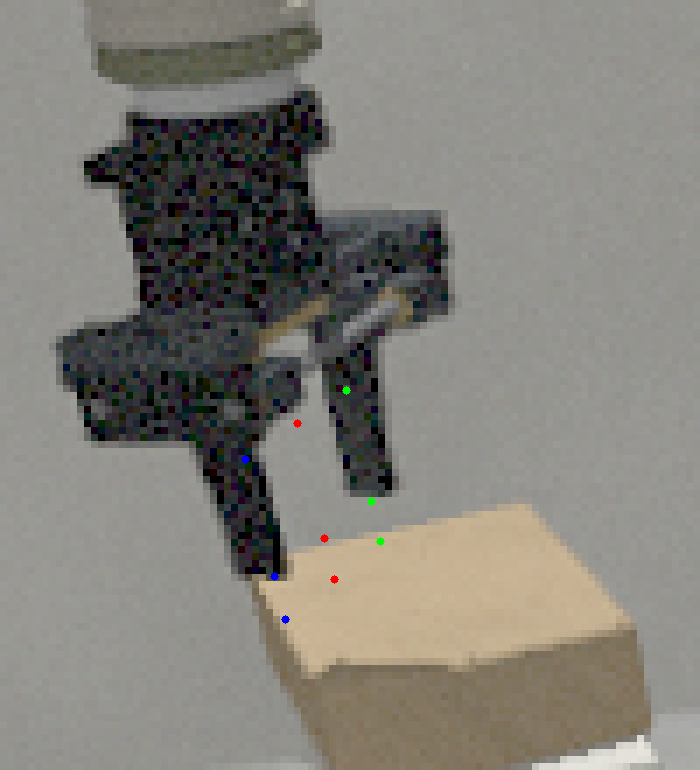

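In the start picture the fingertips sit about 19–21 mm above the reported TCP, and there is only about 3 mm lateral error. I expect contact at a reported z of about 0.215, so I'll approach on force.

{"op": "arm_command", "data": {"targets": [[255,8,0,-2,0,0,0],[255,16,0,-2,0,0,0],[255,22,0,-2,0,0,0],[255,26,0,-2,0,0,0],[255,29,0,-2,0,0,0],[255,32,0,-2,0,0,0],[255,34,0,-2,0,0,0],[255,34,0,-2,0,0,0]]}}

```text
time: 3.95
ee_pos: [0.4699, -0.1359, 0.2233]
eef_rot: [-0.397, 0.585, 0.397, 0.585]
ft_force: [-0.3, -0.0, -0.6]
width: 0.0002
```

```bash
cat > look.py <<'E'
import sys
from h import *
a=camera("side")[:,:,::-1].copy()
c=cv2.resize(a[200:384,170:290],None,fx=3.2,fy=3.2,interpolation=cv2.INTER_NEAREST); c=(255*(c/255.)**.5).astype(np.uint8)
cv2.imwrite(sys.argv[1],c)
E
python3 look.py pics/b1.png
```

```text
(no output)
```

View pics/b1.png

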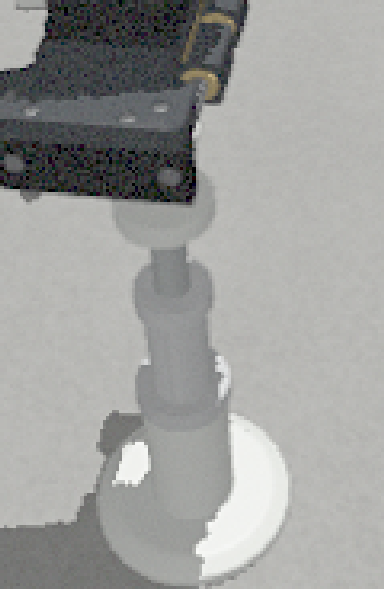

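At z=0.223 there is no contact. The gripper hides most of the disc, and the middle collar's top is near (224,284). Continuing slowly.

{"op": "arm_command", "data": {"targets": [[255,2,0,0,0,0,0],[255,4,0,0,0,0,0],[255,6,0,0,0,0,0],[255,8,0,0,0,0,0],[255,10,0,0,0,0,0],[255,12,0,0,0,0,0]]}}

```text
time: 4.6
ee_pos: [0.47, -0.1359, 0.2115]
eef_rot: [-0.397, 0.585, 0.397, 0.585]
ft_force: [-1.3, 2.1, 3.3]
width: 0.0004
```

```bash
python3 st.py; python3 look.py pics/b2.png
```

```text
time 4.6
ee_pos [ 0.47   -0.1359  0.2115]
eef_rot [-0.3972  0.5849  0.3972  0.5851]
joint_positions [-4.5470e-01  1.0000e-04  6.5220e-01  1.8253e+00 -3.0000e-04  1.3161e+00
  1.3906e+00]
ft_force [-1.3475  2.0526  3.3441]
torque [ 0.0744  0.2139 -0.0147]
width 0.0004
[-48.5  -0.2  -0.5]
[-23.5  -0.2  -0.5]
```

View pics/b2.png

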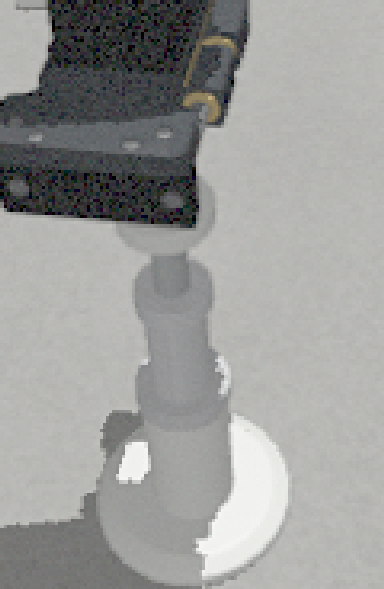

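Contact at 3.3 N, and the disc is sliding. The collar is unmoved at about (224,286), which fits the middle tube being fully drawn out. Inner home is expected at a reported z of about 0.178.

{"op": "arm_command", "data": {"targets": [[255,2.5,0,0,0,0,0],[255,5,0,0,0,0,0],[255,7.5,0,0,0,0,0],[255,10,0,0,0,0,0],[255,12.5,0,0,0,0,0],[255,15,0,0,0,0,0],[255,17.5,0,0,0,0,0],[255,20,0,0,0,0,0],[255,22.5,0,0,0,0,0],[255,25,0,0,0,0,0]]}}

```text
time: 5.65
ee_pos: [0.47, -0.1359, 0.1863]
eef_rot: [-0.397, 0.585, 0.397, 0.585]
ft_force: [0.4, -0.7, 2.1]
width: 0.0003
```

```bash
python3 look.py pics/b3.png
```

```text
(no output)
```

View pics/b3.png

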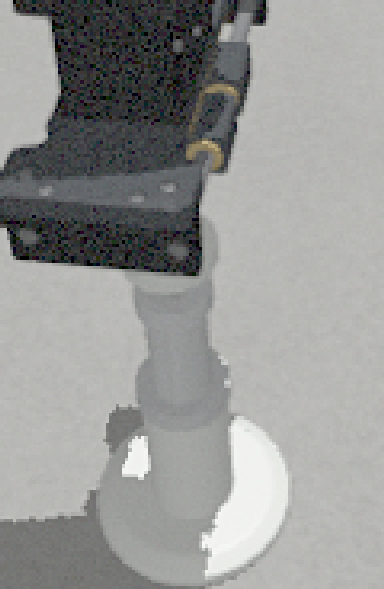

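The disc is now just above the collar. The force is 2 N, so the inner tube is still sliding.

{"op": "arm_command", "data": {"targets": [[255,1,0,0,0,0,0],[255,2,0,0,0,0,0],[255,3,0,0,0,0,0],[255,4,0,0,0,0,0],[255,5,0,0,0,0,0],[255,6,0,0,0,0,0]]}}

```text
time: 6.3
ee_pos: [0.47, -0.1359, 0.1805]
eef_rot: [-0.397, 0.585, 0.397, 0.585]
ft_force: [0.1, -0.0, 2.9]
width: 0.0004
```

{"op": "arm_command", "data": {"targets": [[255,1,0,0,0,0,0],[255,2,0,0,0,0,0],[255,3,0,0,0,0,0]]}}

```text
time: 6.6
ee_pos: [0.47, -0.1359, 0.1775]
eef_rot: [-0.397, 0.585, 0.397, 0.585]
ft_force: [-0.7, 0.0, 2.7]
width: 0.0004
```

{"op": "arm_command", "data": {"targets": [[255,1,0,0,0,0,0],[255,2,0,0,0,0,0],[255,3,0,0,0,0,0]]}}

```text
time: 6.9
ee_pos: [0.47, -0.1359, 0.1744]
eef_rot: [-0.397, 0.585, 0.397, 0.585]
ft_force: [-0.5, -0.0, 2.5]
width: 0.0004
```

```bash
python3 look.py pics/b4.png
```

```text
(no output)
```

View pics/b4.png

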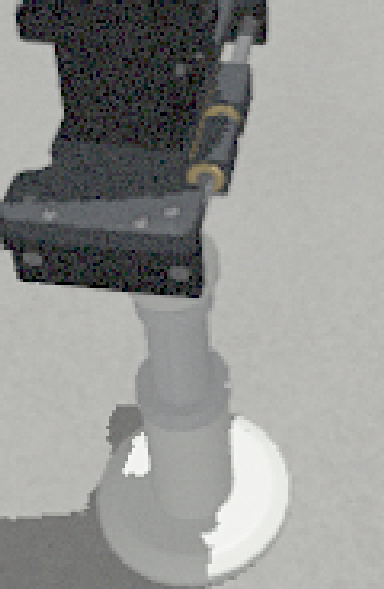

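The force is still 2.5 N, so the inner tube is not home yet. Continuing in 1 mm steps.

{"op": "arm_command", "data": {"targets": [[255,1,0,0,0,0,0],[255,2,0,0,0,0,0]]}}

```text
time: 7.15
ee_pos: [0.47, -0.1359, 0.1725]
eef_rot: [-0.397, 0.585, 0.397, 0.585]
ft_force: [-0.8, 0.5, 2.9]
width: 0.0007
```

{"op": "arm_command", "data": {"targets": [[255,1,0,0,0,0,0],[255,2,0,0,0,0,0]]}}

```text
time: 7.35
ee_pos: [0.47, -0.1359, 0.1704]
eef_rot: [-0.397, 0.585, 0.397, 0.585]
ft_force: [-1.3, -0.9, 3.2]
width: 0.0003
```

{"op": "arm_command", "data": {"targets": [[255,1,0,0,0,0,0],[255,2,0,0,0,0,0]]}}

```text
time: 7.55
ee_pos: [0.47, -0.1359, 0.1684]
eef_rot: [-0.397, 0.585, 0.397, 0.585]
ft_force: [-1.4, -0.1, 2.3]
width: 0.0007
```

```bash
python3 - <<'E'
from h import *
ims=[cv2.imread(f"pics/b{k}.png")[200:430] for k in(2,4)]
a=camera("side")[:,:,::-1].copy()
c=cv2.resize(a[200:384,170:290],None,fx=3.2,fy=3.2,interpolation=cv2.INTER_NEAREST); c=(255*(c/255.)**.5).astype(np.uint8)
cv2.imwrite("pics/b5.png",c)
cv2.imwrite("pics/b5c.png",np.hstack([i[:,90:260] for i in ims]+[c[200:430,90:260]]))
E
```

```text
(no output)
```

View pics/b5c.png

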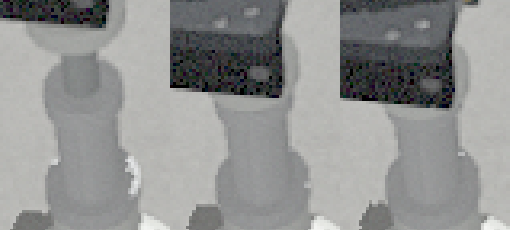

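```bash
python3 - <<'E'
from h import *
ims=[cv2.imread(f"pics/b{k}.png") for k in(2,4,5)]
o=[]
for i in ims:
    s=cv2.resize(i,(120,184),interpolation=cv2.INTER_AREA)[60:125,35:80].astype(float)
    s=np.clip((s-110)*255/90,0,255).astype(np.uint8); o.append(cv2.resize(s,None,fx=5.8,fy=9,interpolation=cv2.INTER_NEAREST))
cv2.imwrite("pics/b5d.png",np.hstack(o))
E
```

```text
(no output)
```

View pics/b5d.png

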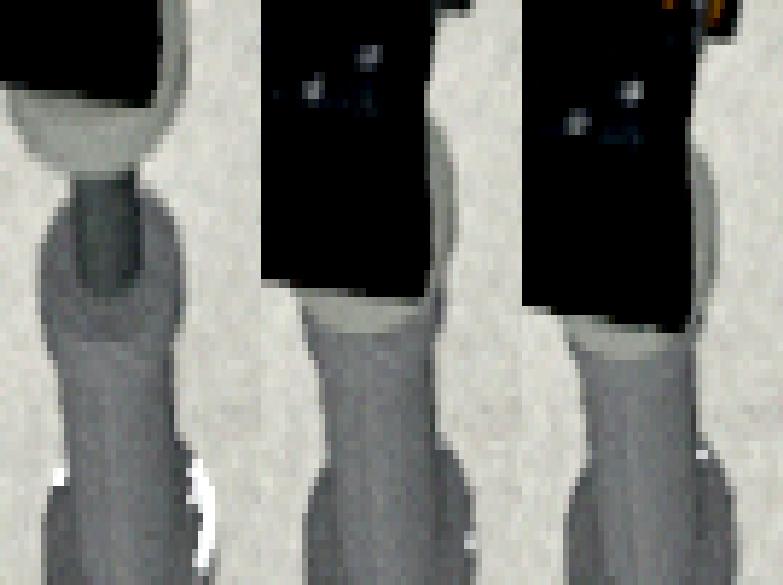

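The disc now hides the collar, and the silhouette suggests the collar has already started moving. I'll measure the silhouette widths.

```bash
python3 - <<'E'
from h import *
for k in(2,4,5):
    i=cv2.imread(f"pics/b{k}.png"); s=cv2.resize(i,(120,184),interpolation=cv2.INTER_AREA).min(2).astype(float)
    out=[]
    for r in range(84,114):
        row=s[r]; # left boundary: background(~185) to post (<165) crossing, search leftwards from col 50
        c=52
        th=165
        while c>30 and row[c]<th: c-=1
        sub=c+ (row[c]-th)/(row[c]-row[c+1]+1e-9)
        out.append(f"{r+200}:{sub+170:.1f}")
    print(k," ".join(out))
x,y=.470,-.136
print("left silhouettes (col,row of leftmost pt)")
def left(rad,z):
    p=proj("side",[[x+rad*np.cos(a),y+rad*np.sin(a),z] for a in np.linspace(0,6.28,180)]); return p[p[:,0].argmin()].round(1),p[:,1].max().round(1)
for z in(.187,.175,.17,.165,.16): print(z,"collar",left(.02,z),"tube",left(.016,z),"disc",left(.024,z))
E
```

```text
2 284:213.4 285:212.5 286:212.0 287:211.2 288:211.2 289:211.2 290:210.9 291:210.9 292:210.9 293:211.2 294:211.1 295:211.3 296:211.6 297:211.8 298:212.3 299:212.8 300:213.7 301:214.3 302:214.5 303:214.5 304:214.5 305:214.7 306:215.3 307:215.4 308:215.3 309:215.4 310:215.6 311:216.2 312:216.4 313:215.7
4 284:194.3 285:195.6 286:325.0 287:194.8 288:207.8 289:-158999999800.0 290:207.5 291:203.7 292:209.9 293:211.5 294:211.2 295:211.3 296:211.6 297:211.8 298:212.3 299:212.8 300:213.7 301:214.3 302:214.5 303:214.5 304:214.5 305:214.9 306:215.3 307:215.4 308:215.3 309:215.5 310:215.7 311:215.3 312:214.4 313:213.6
5 284:197.5 285:195.7 286:205.0 287:207.3 288:197.4 289:196.4 290:206.3 291:207.4 292:207.4 293:196.5 294:206.5 295:211.2 296:211.9 297:219.0 298:212.3 299:212.8 300:213.8 301:214.3 302:214.6 303:214.6 304:214.5 305:214.9 306:215.4 307:215.4 308:215.3 309:215.5 310:215.8 311:215.3 312:214.5 313:213.7
left silhouettes (col,row of leftmost pt)
0.187 collar (array([210.7, 284.7]), np.float64(293.3)) tube (array([213.3, 284.4]), np.float64(291.3)) disc (array([208.1, 284.9]), np.float64(295.4))
0.175 collar (array([211.4, 290.1]), np.float64(298.8)) tube (array([214. , 289.6]), np.float64(296.7)) disc (array([208.9, 290.3]), np.float64(300.8))
0.17 collar (array([211.7, 292.3]), np.float64(301.0)) tube (array([214.3, 291.8]), np.float64(298.9)) disc (array([209.2, 292.5]), np.float64(303.0))
0.165 collar (array([212. , 294.5]), np.float64(303.2)) tube (array([214.5, 294. ]), np.float64(301.1)) disc (array([209.5, 294.7]), np.float64(305.2))
0.16 collar (array([212.3, 296.6]), np.float64(305.3)) tube (array([214.8, 296.1]), np.float64(303.3)) disc (array([209.8, 296.9]), np.float64(307.4))
```

The silhouette rows 295–311 are identical in b2, b4 and b5, so the collar has not moved. Its height (top at about 0.178) shows the middle tube started about 8–10 mm in, so inner home lies just below here. Continuing.

{"op": "arm_command", "data": {"targets": [[255,1,0,0,0,0,0],[255,1,0,0,0,0,0]]}}

```text
time: 7.8
ee_pos: [0.47, -0.136, 0.1675]
eef_rot: [-0.397, 0.585, 0.397, 0.585]
ft_force: [-1.3, -0.1, 3.7]
width: 0.0004
```

{"op": "arm_command", "data": {"targets": [[255,1,0,0,0,0,0],[255,1,0,0,0,0,0]]}}

```text
time: 8.0
ee_pos: [0.47, -0.1359, 0.1667]
eef_rot: [-0.397, 0.585, 0.397, 0.585]
ft_force: [-1.2, 0.7, 5.0]
width: 0.0002
```

{"op": "arm_command", "data": {"targets": [[255,1,0,0,0,0,0],[255,1,0,0,0,0,0]]}}

```text
time: 8.2
ee_pos: [0.47, -0.1359, 0.1657]
eef_rot: [-0.397, 0.585, 0.397, 0.585]
ft_force: [-1.3, 0.6, 5.3]
width: 0.0003
```

{"op": "arm_command", "data": {"targets": [[255,1,0,0,0,0,0],[255,1,0,0,0,0,0]]}}

```text
time: 8.4
ee_pos: [0.47, -0.1359, 0.1647]
eef_rot: [-0.397, 0.585, 0.397, 0.585]
ft_force: [-2.4, 0.9, 5.7]
width: 0.0002
```

```bash
cat > sil.py <<'E'
import sys
from h import *
a=camera("side")[:,:,::-1].copy(); cv2.imwrite(sys.argv[1],a)
g=(255*(a/255.)**.5).min(2)
for side in(-1,1):
    out=[]
    for r in range(292,330):
        row=g[r]; c=224
        while 200<c<250 and row[c]<165: c+=side
        out.append(f"{r}:{c-side*(row[c]-165)/(row[c]-row[c-side]+1e-9):.1f}")
    print(side," ".join(out))
c=cv2.resize(g.astype(np.uint8)[200:384,170:290],None,fx=3.2,fy=3.2,interpolation=cv2.INTER_NEAREST); cv2.imwrite(sys.argv[1],c)
E
python3 sil.py pics/b6.png
```

```text
-1 292:205.7 293:205.2 294:193.8 295:173.9 296:205.8 297:211.5 298:219.1 299:222.2 300:217.1 301:213.8 302:214.8 303:214.6 304:214.6 305:214.9 306:215.4 307:215.3 308:215.3 309:215.4 310:215.5 311:215.2 312:214.4 313:213.6 314:213.0 315:212.4 316:212.2 317:211.5 318:211.5 319:211.5 320:211.6 321:211.6 322:211.5 323:211.6 324:211.6 325:212.1 326:206.3 327:205.4 328:205.3 329:204.4
1 292:237.8 293:237.1 294:236.6 295:236.3 296:236.3 297:235.9 298:235.4 299:234.9 300:234.7 301:234.7 302:234.8 303:234.8 304:234.8 305:235.0 306:234.9 307:234.9 308:234.7 309:236.8 310:234.7 311:239.0 312:239.7 313:240.1 314:240.6 315:241.0 316:240.9 317:240.9 318:241.4 319:241.3 320:241.6 321:241.8 322:241.7 323:241.6 324:241.2 325:240.8 326:240.8 327:240.8 328:241.2 329:244.2
```

View pics/b6.png

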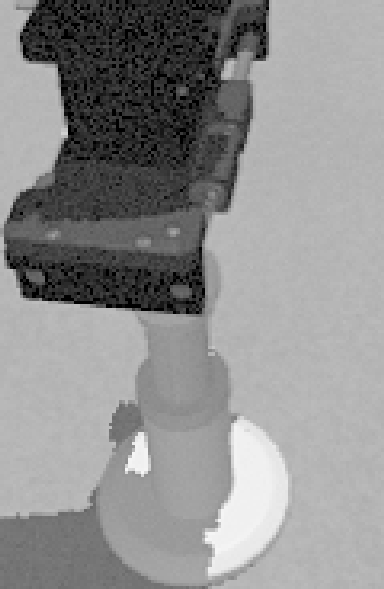

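The force stepped from about 2.5 N to 5–6 N at z≈0.167, so the inner tube is home and the disc is on the collar. Now the middle tube; its home is expected at a reported z of about 0.1085.

{"op": "arm_command", "data": {"targets": [[255,2,0,0,0,0,0],[255,4,0,0,0,0,0],[255,6,0,0,0,0,0],[255,8,0,0,0,0,0],[255,10,0,0,0,0,0],[255,12,0,0,0,0,0],[255,14,0,0,0,0,0],[255,16,0,0,0,0,0],[255,18,0,0,0,0,0],[255,20,0,0,0,0,0]]}}

```text
time: 9.45
ee_pos: [0.47, -0.1359, 0.1448]
eef_rot: [-0.397, 0.585, 0.397, 0.585]
ft_force: [-2.9, 0.3, 7.2]
width: 0.0004
```

```bash
python3 sil.py pics/b7.png
```

```text
-1 292:250.2 293:208.6 294:192.6 295:186.7 296:237.9 297:219.8 298:197.6 299:223.2 300:203.2 301:176.3 302:205.4 303:197.7 304:-164999999800.0 305:213.6 306:201.4 307:210.6 308:217.4 309:223.5 310:215.3 311:215.3 312:214.4 313:213.7 314:213.0 315:212.4 316:212.2 317:211.6 318:211.5 319:211.5 320:211.6 321:211.5 322:211.6 323:211.7 324:210.5 325:207.5 326:206.5 327:206.3 328:206.3 329:205.4
1 292:238.6 293:238.7 294:238.6 295:238.6 296:238.7 297:238.8 298:238.9 299:238.9 300:238.6 301:238.3 302:237.6 303:236.9 304:236.4 305:236.8 306:236.4 307:235.6 308:235.4 309:224.8 310:235.5 311:238.9 312:239.6 313:240.0 314:240.7 315:241.0 316:240.8 317:240.9 318:241.3 319:241.4 320:241.5 321:241.7 322:241.7 323:241.6 324:241.2 325:240.8 326:240.8 327:240.9 328:242.7 329:245.2
```

View pics/b7.png

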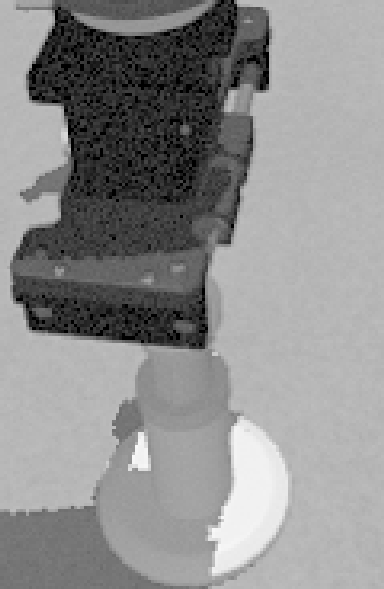

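The silhouette now moves down, with the disc edge to row 302 and the collar to about 307 on the right. The middle tube is sliding at about 7 N.

{"op": "arm_command", "data": {"targets": [[255,2.5,0,0,0,0,0],[255,5,0,0,0,0,0],[255,7.5,0,0,0,0,0],[255,10,0,0,0,0,0],[255,12.5,0,0,0,0,0],[255,15,0,0,0,0,0],[255,17.5,0,0,0,0,0],[255,20,0,0,0,0,0],[255,22.5,0,0,0,0,0],[255,25,0,0,0,0,0]]}}

```text
time: 10.5
ee_pos: [0.47, -0.136, 0.1197]
eef_rot: [-0.397, 0.585, 0.397, 0.585]
ft_force: [-2.4, 0.6, 7.5]
width: 0.0004
```

{"op": "arm_command", "data": {"targets": [[255,1,0,0,0,0,0],[255,2,0,0,0,0,0],[255,3,0,0,0,0,0],[255,4,0,0,0,0,0],[255,5,0,0,0,0,0],[255,6,0,0,0,0,0]]}}

```text
time: 11.1
ee_pos: [0.4701, -0.1359, 0.1138]
eef_rot: [-0.397, 0.585, 0.397, 0.585]
ft_force: [-2.7, 0.8, 7.0]
width: 0.0007
```

{"op": "arm_command", "data": {"targets": [[255,1,0,0,0,0,0],[255,2,0,0,0,0,0],[255,2,0,0,0,0,0]]}}

```text
time: 11.4
ee_pos: [0.47, -0.1359, 0.1116]
eef_rot: [-0.397, 0.585, 0.397, 0.585]
ft_force: [-2.1, 0.1, 5.0]
width: 0.0004
```

{"op": "arm_command", "data": {"targets": [[255,1,0,0,0,0,0],[255,1,0,0,0,0,0]]}}

```text
time: 11.6
ee_pos: [0.47, -0.1359, 0.1107]
eef_rot: [-0.397, 0.585, 0.397, 0.585]
ft_force: [-1.9, 0.9, 5.1]
width: 0.0004
```

{"op": "arm_command", "data": {"targets": [[255,1,0,0,0,0,0],[255,1,0,0,0,0,0]]}}

```text
time: 11.8
ee_pos: [0.47, -0.1359, 0.1097]
eef_rot: [-0.397, 0.585, 0.397, 0.585]
ft_force: [-1.2, -0.5, 5.9]
width: 0.0005
```

{"op": "arm_command", "data": {"targets": [[255,1,0,0,0,0,0],[255,1,0,0,0,0,0]]}}

```text
time: 12.0
ee_pos: [0.4701, -0.1359, 0.1093]
eef_rot: [-0.397, 0.585, 0.397, 0.585]
ft_force: [-5.5, 1.5, 13.6]
width: 0.0002
```

{"op": "arm_command", "data": {"targets": [[255,0.5,0,0,0,0,0],[255,0.5,0,0,0,0,0]]}}

```text
time: 12.2
ee_pos: [0.4701, -0.136, 0.1092]
eef_rot: [-0.397, 0.585, 0.397, 0.585]
ft_force: [-7.5, 2.4, 19.6]
width: 0.0005
```

There is a hard stop at z=0.1092 with the force climbing to 19.6 N, which matches the predicted home position. I'll retract and look.

{"op": "arm_command", "data": {"targets": [[255,-3,0,0,0,0,0],[255,-12,0,0,0,0,0],[255,-40,0,0,0,0,0],[255,-80,0,0,0,0,0],[255,-120,0,0,0,0,0],[255,-160,0,0,0,0,0],[255,-200,0,0,0,0,0],[255,-200,0,-50,0,0,0],[255,-200,0,-100,0,0,0],[255,-200,0,-100,0,0,0]]}}

```text
time: 13.2
ee_pos: [0.4298, -0.2356, 0.3091]
eef_rot: [-0.395, 0.587, 0.394, 0.587]
ft_force: [0.3, -0.1, -0.2]
width: 0.0003
```

```bash
python3 - <<'E'
from h import *
a=camera("side")[:,:,::-1]; b=camera("top")[:,:,::-1]
cv2.imwrite("pics/c_s.png",a); cv2.imwrite("pics/c_t.png",b)
cv2.imwrite("pics/c1.png",np.hstack([cv2.resize(a[100:384,150:310],None,fx=2,fy=2),cv2.resize(b[100:384,100:340],None,fx=2,fy=2)]))
for z in(.129,.117,.105): print(z,proj("side",[.47,-.136,z]),proj("top",[.47,-.136,z]))
print(read_state()["ee_pos"],read_state()["ft_force"])
E
```

```text
0.129 [[226.27411461 308.34566528]] [[327.83195731 223.07861425]]
0.117 [[226.78338044 313.15699972]] [[326.85042062 223.07258861]]
0.105 [[227.28232957 317.85980744]] [[325.89527653 223.06673495]]
[ 0.43252204 -0.22982501  0.3083453 ] [0.07367999 0.95339919 0.55500037]
```

View pics/c1.png

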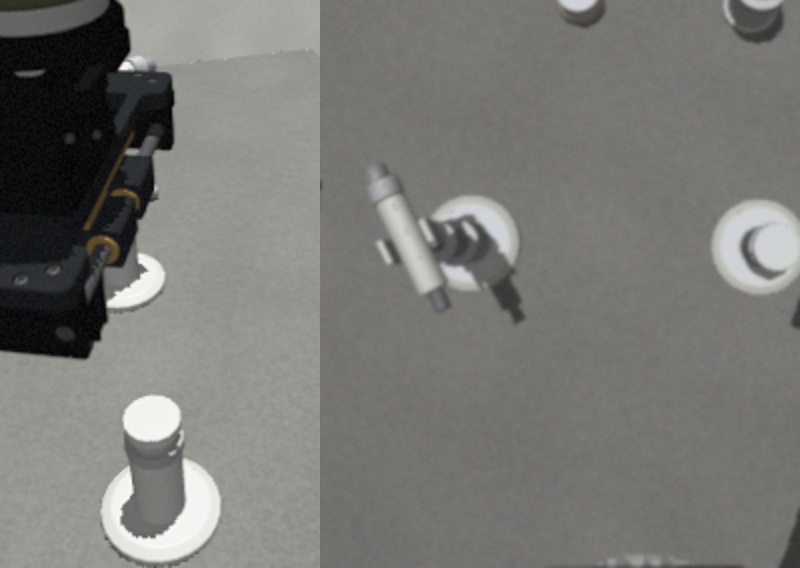

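The post looks collapsed, with the disc centre at about (226,309) against a predicted (226.3,308.3) for 129 mm. The handpiece looks untouched in the top view. A closer check follows.

```bash
python3 - <<'E'
from h import *
r={}
for n,box in(("side",(208,292,246,321)),("top",(312,205,345,242))):
    im=cv2.imread(f"pics/c_{n[0]}.png"); x0,y0,x1,y1=box
    m=(im.min(2)[y0:y1,x0:x1]>(190)).astype(np.uint8)
    c=max(cv2.findContours(m,0,cv2.CHAIN_APPROX_NONE)[0],key=cv2.contourArea); (u,v),ax,an=cv2.fitEllipse(c); print(n,u+x0,v+y0,ax); r[n]=(u+x0,v+y0)
print(tri(r["side"],r["top"]), plane("side",r["side"],.129))
a=cv2.imread("pics/c_s.png")[285:384,195:265]; cv2.imwrite("pics/c2.png",np.hstack([cv2.resize(a,None,fx=6,fy=6,interpolation=cv2.INTER_NEAREST)]))
p=cv2.imread("pics/top0.png")[170:270,70:220].astype(int)-cv2.imread("pics/c_t.png")[170:270,70:220]
print("cradle area max/mean diff",np.abs(p).max(),np.abs(p).mean())
s=read_state(); print(s["ee_pos"],np.abs(s["joint_vel"]).max(),s["joint_positions"].round(3))
E
```

```text
side 225.42821311950684 308.6848201751709 (21.906883239746094, 27.978994369506836)
top 323.51836109161377 223.3445587158203 (30.357736587524414, 35.5069465637207)
(array([ 0.46935827, -0.128764  ,  0.11996549]), np.float64(0.000365324890876792)) [ 0.46853993 -0.13634233  0.129     ]
cradle area max/mean diff 17 6.6402
[ 0.43252204 -0.22982501  0.3083453 ] 0.0460052167983085 [-0.379 -0.054  0.755  1.662  0.037  1.519  1.564]
```

View pics/c2.png

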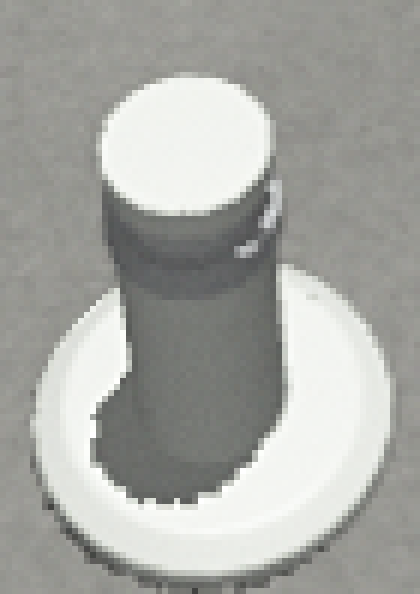

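The side view alone, at the known xy, puts the disc top at 129 mm to within about 1 mm. The top ellipse is contaminated by the white foot (it is 30x35 px), so I discount that triangulation. I'll let the arm settle and look once more at the other post.

{"op": "arm_command", "data": {"targets": [[255,0,0,-40,0,0,0],[255,0,0,-80,0,0,0],[255,0,0,-80,0,0,0],[255,0,0,-80,0,0,0],[255,0,0,-80,0,0,0],[255,0,0,-80,0,0,0]]}}

```text
time: 13.9
ee_pos: [0.4045, -0.3018, 0.3079]
eef_rot: [-0.398, 0.584, 0.398, 0.584]
ft_force: [0.1, 0.1, -0.5]
width: 0.0004
```

```bash
python3 - <<'E'
from h import *
a=camera("side")[:,:,::-1]; o=cv2.imread("pics/side0.png"); t=camera("top")[:,:,::-1]; ot=cv2.imread("pics/top0.png")
cv2.imwrite("pics/d1.png",np.hstack([cv2.resize(i[100:280,130:270],None,fx=2.5,fy=2.5) for i in(o,a)]))
def h(i):
    m=(i[170:270,70:200].min(2)>150).astype(np.uint8); return cv2.moments(m,True)
for i in(ot,t): M=h(i); print(M["m10"]/M["m00"],M["m01"]/M["m00"],M["m00"])
m=cv2.threshold(t[200:250,305:345].min(2),0,1,0)[0]
s=read_state(); print(s["time"],s["ee_pos"],s["ft_force"],np.abs(s["joint_vel"]).max())
E
```

```text
69.66684406599255 49.76476849387972 1879.0
69.80204603580563 49.68542199488491 1955.0
14.0 [ 0.40414825 -0.30231925  0.30794256] [0.96853602 0.04528468 0.1303149 ] 0.006489935099211109
```

View pics/d1.png

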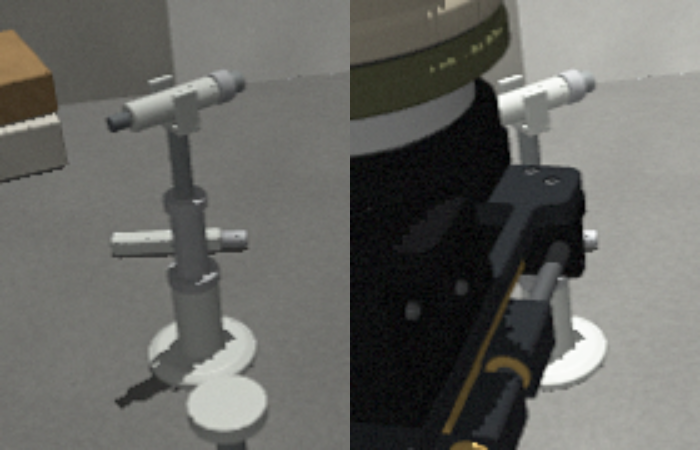

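The handpiece end is at the same place as before, at (235,80) and (585,80) in the two halves, so the other post is unmoved. The arm is free and still, so I'll hand in.

```bash
python3 -c "
from bench import close_job; print(close_job())"
```

```text
the job is handed in; nothing more can be done
None
```

The empty post is collapsed, inner tube first and then the middle tube, and the job was handed in at about 14 s with the arm clear and still. I pressed on the disc with the shut fingertips.

- **Starting state:** the post was not fully drawn out. The disc top was at about 235 mm, with the middle tube already roughly 8–10 mm in.
- **Inner tube:** it slid at about 2–3 N. The collar's outline stayed put until the force stepped up to 5–6 N at a TCP height of about 0.167 m, which I took as the disc resting on the collar.
- **Middle tube:** it slid at about 5–7.5 N, then stopped hard at a TCP height of 0.109 m with the force rising to 19.6 N. I had predicted 0.1085 m.
- **Final height:** the side view agrees with the disc top being at 129 mm, to within about 1 mm.
- **Other post:** the cradle and handpiece are in the same place in both views, though the gripper partly hid them in the last side picture.

Two checks disagreed:
- **Fingertips:** the tips sit about 20 mm behind the stated TCP, so I worked from measured contact and force instead.
- **Last two-view fix:** it gave 120 mm for the disc top. I discarded it because the top-view outline had merged with the white foot.

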